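# Lock the milled housing on its measuring fixture with the T-handle key

## Task

Lock the aluminium housing on its fixture: take the red T-handle key with the flat blade from its rest, put its blade down the well into the slot of the lock, and turn the lock clockwise (seen from above) until it comes up against its stop. Then put the red key back on its own rest, hanging by its handle as you found it. The lock must stay fully turned.

Things in the scene. Friction and masses are not known exactly. Their poses are not given: they have to be found in the camera images.
- key: Red T-handle key (0.16 kg), hanging upright on its rest; a yellow one with a round tip is not wanted. Origin: centre of the red crossbar, the place to grip. x along the crossbar (120 long, 16 wide, 16 high, mm), z up. A 12 mm shaft runs down to a steel blade, 30 mm wide along x, 6 thick along y, 20 high, its lower end 94 mm below the origin. The same either way round (half turn).
- rest: The red key's rest, fixed (the yellow key's is alike): two aluminium posts on a steel base 130 x 60 x 10 mm. Origin: centre of its underside, on the table. x along the line of posts; post tops flat, 110 mm up; each post 24 mm along x, 40 along y, with a 60 mm gap between. The key's crossbar lies along x over both posts (key origin 118 mm up), shaft and blade down the gap.
- lock_slot (a point): Centre of the slot floor, 20 mm above the table, in a 45 mm round well in a grey block (90 x 90 mm, top at 72 mm); the housing beyond it is 48 mm high. Two brass lugs, tops at 34 mm, form the slot: 15 mm wide along y, open along x, turning with the lock; z up. Blade seated: key origin 94 mm above this point. Loose fit: about 0.3 rad of free turn either way before the lock follows.
- lock (a joint): Turn of the lock in rad, growing clockwise seen from above: 0 to 0.2 (unlocked) at the start, 1.15 at its stop (locked, brass tongue over the housing's near edge). Friction about 0.06 N m, no spring: it stays where it is left.
Things that resemble listed ones, but are neither listed nor needed, are in the scene too. What is shaped like the rest but brown, green or pink is not meant.

How it is judged (in metres and radians):
On the way, in this order (a step that is already met when the one before it is completed fails the run):
1. the red key's blade is down in the slot of the still unlocked lock (z of lock_slot in the frame of key above -0.102 m and horizontal distance between lock_slot and key below 0.02 m and value of joint lock below 0.6 rad), for 0.1 s.
2. the lock is turned up to its stop (to within 0.2 rad) with the red key's blade in its slot (z of lock_slot in the frame of key above -0.106 m and horizontal distance between lock_slot and key below 0.02 m and value of joint lock above 0.95 rad), for 0.1 s.
At the end, for the whole second after the job is handed in: Lock within 0.2 rad of its stop; red key still, hanging on its own rest: crossbar on both posts (origin 113 to 123 mm above the rest's underside), within 22 mm of the rest's middle along each of its axes, within 0.45 rad of the posts' line and 0.15 rad of upright (value of joint lock above 0.95 rad and x of key in the frame of rest between -0.022 and 0.022 m and y of key in the frame of rest between -0.022 and 0.022 m and z of key in the frame of rest between 0.113 and 0.123 m and angle between key's own z axis and vertical below 0.15 rad and angle between the x axis of key and the x axis of rest, either way round below 0.45 rad and linear speed of key below 0.03 m/s); the robot touches nothing.
It also fails if it takes over 58 s, if anything falls off the work surface, if the arm or the gripper's body presses on something with over 40 N, if the wrist force passes 120 N, or if a joint passes its speed limit or range.

## Robot

A 6-joint arm with a two-finger parallel gripper is mounted at the origin on the work surface. World frame = base frame: x ahead of the robot, y to its left, z up, the work surface at z = 0. Lengths are in mm, angles in degrees, forces in N, time in s.
With the tool pointing down it reaches from about 300 to 850 mm from the base axis. Payload 4.2 kg.
Tool frame: the origin (TCP) lies midway between the tips of the shut fingers; the grasp point (between the pads) lies 19 mm behind it (env.hold_point_z is the z of the grasp point in the tool frame, in mm); z points along the fingers, y is the direction in which the jaws open and shut (so a half turn about z gives the same grasp; the last joint's range is limited). The gripper opens to 91 mm and grips with 3 to 60 N. Pads are 32 mm wide; open, the fingers measure 118 mm over their backs; the gripper's body (76 mm by 178 mm) begins 60 mm behind the grasp point.
Start: joints at [-75.172, 18.312, 89.639, -0, 72.044, -1.146], TCP at [158.244, -552.813, 213.976] pointing down, gripper open.
Joint ranges: [-177.97, 177.97], [-48.28, 115.42], [12.27, 149.76], [-77.06, 257.06], [2.81, 150.46], [-146.56, 146.56]. Speed limits (degrees/s): [147.25, 147.25, 180, 180, 180, 180].

## Interface

Orientations are given as [roll, pitch, yaw] about the fixed x, y, z axes, in that order (R = Rz(yaw) Ry(pitch) Rx(roll)).
In Python, from workcell import env, grab_frame, camera_params, spotter gives the robot as it stands. The module is installed in compiled form; this text tells all that it offers.
- The arm moves only by the shell command python3 -m jog 'ROWS' [FORCE]. ROWS is text: rows parted by semicolons, each of 7 numbers parted by spaces: the turn, a rotation vector about the world's x, y, z in units of 5 degrees (1.0 is 5 degrees), then the shift along the world's x, y, z in units of 25 mm (1.0 is 25 mm), then the opening, from 0 (shut) to 1 (fully open). A call has 1 to 5 rows; each row is the pose to reach, as a shift and turn from the pose commanded when the call began; what a row does not reach only later rows make up. A row lasts 1/8 s, in which the tool goes at most 62.5 mm and 10.7 degrees, less where a joint would pass 70% of its speed; a pose out of reach is approached as far as the arm can. A call with a gripper value outside its range is refused whole. The fingers move at their own pace and stop on an object; FORCE is the grip in N (left out, the last holds). Time passes only in rows, so rows that repeat a pose let the fingers close. It gives the time, the measured TCP pose, the force and the opening at its end, in the units of the state.
- env.state(): the state, without advancing time (a new reading comes with each control period).
- grab_frame(name): name is "side" or "top"; returns the picture (480x640x3 uint8, red, green, blue); there is no depth.
- camera_params(name): a dict with "K" (3x3 intrinsics, pixels), "rvec" (rotation vector, rad) and "tvec" (3), from world to camera coordinates, as OpenCV has them. Camera axes: x right, y down, z forward; pixel columns grow to the right and rows downward; lengths in mm; the calibration is good to about 2 mm. A picture is of the moment at which its call begins. camera_params takes no time and is no camera call.
- env.job_done(): hands the job in, once; it reports no verdict.
Trained networks look in the newest picture that a camera, given by its name, has taken for a name from the list of things; names that differ only in an ending like _2 or _b are one class to them, and where a whole thing is asked for, a point or a joint stands for the part that bears it (a point fixed in the world has none). Each returns a list of dicts, best first, with "conf" (0 to 1); they miss things now and then, are a little off and sometimes report something else, mostly with a low value. They report only what shows in the picture. A call takes as long as a camera call. They do not tell look-alikes from the thing itself.
- spotter.look_for(query, camera): "box" ([left, top, width, height] in pixels, round what is visible of it).
- spotter.trace(query, camera): "region" (480x640 bool, what is visible of it) and "box" ([left, top, width, height] in pixels, round what is visible of it).
The state is a dict: "time_s": time; "qpos": joint angles; "qvel": joint speeds; "effort": joint torques, N m; "ee_pos": TCP position; "ee_rot": TCP orientation; "force": force on the tool from outside, world axes, zero at the start; "torque": the same for the moment, N m; "gripper_width": finger opening in mm.
Only numpy, scipy, OpenCV 4.12 (cv2) and the standard library are available. Lean on these libraries where they do the work, as an engineer would, in place of code of your own. Each camera call takes 0.05 s, during which the arm holds its last target. There are 200 camera calls.

## Working session

There is one attempt and no reset: what is moved stays moved. The work goes in short steps, Python scripts to look and compute and a shell command to move; the robot and the scene stay as the last step left them, time stands still between calls to the robot, and variables do not carry over. Pictures are saved under pics/ and viewed, about 8 in all and at most 12, crops included, and the job is handed in when it is done.

```bash
mkdir -p pics; cat > h.py <<'E'
import numpy as np, cv2
from workcell import env, grab_frame, camera_params, spotter
def P(cam):
    c=camera_params(cam); return np.array(c["K"],float),np.array(c["rvec"],float),np.array(c["tvec"],float)
def px2w(cam,uv,z):
    K,r,t=P(cam); R=cv2.Rodrigues(r)[0]; C=-R.T@t.ravel()
    d=R.T@np.linalg.inv(K)@np.array([uv[0],uv[1],1.]); return C+d*(z-C[2])/d[2]
def w2px(cam,p):
    K,r,t=P(cam); return cv2.projectPoints(np.array(p,float).reshape(-1,1,3),r,t,K,None)[0].reshape(-1,2)
def save(n,im,box=None,s=1):
    if box: x,y,w,h=box; im=im[y:y+h,x:x+w]
    cv2.imwrite("pics/"+n,cv2.resize(im[:,:,::-1],None,fx=s,fy=s,interpolation=cv2.INTER_CUBIC))
E
python3 - <<'E'
from h import *
a=grab_frame("top"); b=grab_frame("side")
save("a.png",np.ascontiguousarray(a)); save("b.png",b)
for c in("top","side"):
    K,r,t=P(c); print(c,K[0,0],-cv2.Rodrigues(r)[0].T@t.ravel())
    for q in("key","rest","lock_slot","lock"):
        print(q,[(d["box"],round(d["conf"],2)) for d in spotter.look_for(q,c)])
E
```

```text
top 589.6743987847524 [ 418.17002065   -6.41818091 1190.24341378]
key [([483.5, 168.1, 27.0, 69.2], 0.94)]
rest [([462.2, 268.6, 68.3, 71.0], 0.89), ([394.9, 103.7, 44.6, 75.6], 0.85), ([463.7, 175.4, 51.9, 68.0], 0.63), ([384.7, 274.8, 35.5, 71.1], 0.62)]
lock_slot [([297.0, 206.7, 40.5, 31.1], 0.86)]
lock [([292.6, 205.3, 44.6, 36.6], 0.89)]
side 623.1214475686593 [418.19320864 760.21411152 811.77456247]
key [([303.9, 125.3, 60.6, 47.9], 0.58)]
rest [([225.2, 161.4, 65.0, 60.7], 0.91), ([383.5, 129.8, 70.1, 69.2], 0.89), ([386.0, 188.8, 72.3, 63.8], 0.73), ([300.0, 136.3, 63.4, 56.9], 0.56)]
lock_slot [([292.9, 269.3, 45.0, 41.9], 0.82)]
lock [([295.2, 267.3, 45.6, 46.8], 0.71)]
```

View pics/a.png

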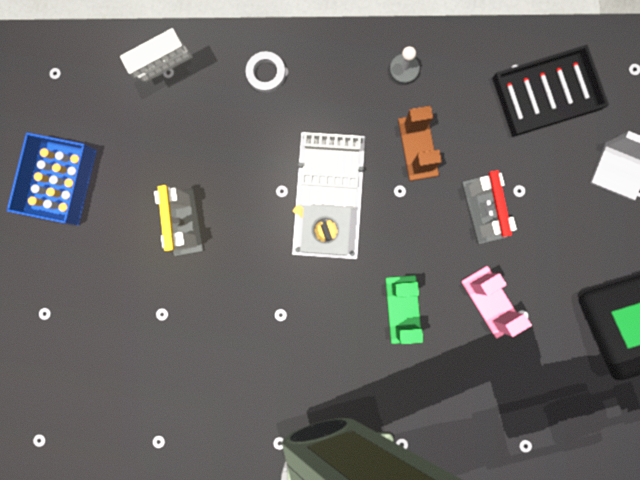

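View pics/b.png

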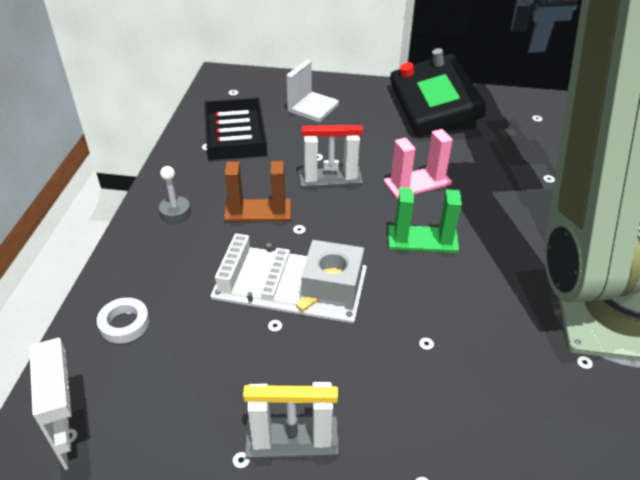

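The top view shows one red-barred key (500,203) on a grey base with light posts. The yellow key (166,217) and the brown (420,143), green (404,310) and pink (496,302) rests are look-alikes. The lock is in the grey block at (326,231). I'll measure these and confirm with one enlarged crop.

```bash
python3 - <<'E'
from h import *
for c in("top","side"):
    a=grab_frame(c).astype(int)
    if c=="top": t=a.astype(np.uint8)
    else: s=a.astype(np.uint8)
    m=((a[:,:,0]>130)&(a[:,:,1]<70)&(a[:,:,2]<70)).astype(np.uint8)
    n,l,st,ce=cv2.connectedComponentsWithStats(m)
    i=1+np.argmax(st[1:,4]); print(c,st[i],ce[i])
    ys,xs=np.where(l==i); rr=cv2.minAreaRect(np.c_[xs,ys].astype(np.float32)); print(rr)
    if c=="top":
        W=np.array([px2w(c,p,126)[:2] for p in cv2.boxPoints(rr)]); print(W.round(1)); 
        wc=np.array([px2w(c,(x,y),126)[:2] for x,y in zip(xs,ys)])
        ctr,sz,an=cv2.minAreaRect(wc.astype(np.float32)); print("bar",ctr,sz,an)
    else:
        print("side bar ctr at z=118..",px2w(c,rr[0],120))
    # grey block / brass
    x0,y0,w,h=(290,195,80,75) if c=="top" else (295,240,75,65)
    q=a[y0:y0+h,x0:x0+w]; m=(q[:,:,0]>120)&(q[:,:,0]-q[:,:,2]>70)
    n,l,st,ce=cv2.connectedComponentsWithStats(m.astype(np.uint8))
    for i in range(1,n):
        if st[i,4]>8: u=ce[i]+[x0,y0]; print("brass",st[i,4],u,px2w(c,u,34).round(1))
print(px2w("top",(326,231),34),px2w("top",(303,205),72),px2w("top",(356,255),72))
A=cv2.resize(t[160:270,270:390],(720,660)); B=cv2.resize(t[155:255,450:530],(528,660))
save("c.png",cv2.resize(np.hstack([A,B]),(800,423)))
E
```

```text
top [489 172  15  64 121] [495.78512397 202.81818182]
((495.7772216796875, 203.546630859375), (64.53189086914062, 2.2534947395324707), 78.17850494384766)
[[ 596.1 -268.9]
 [ 596.9 -272.9]
 [ 482.5 -294.1]
 [ 481.6 -290.2]]
bar (539.2821655273438, -281.5345458984375) (116.39085388183594, 4.054295063018799) 10.4926176071167
brass 82 [298.09756098 210.17073171] [536.3  82.1  34. ]
brass 136 [331.71323529 228.26470588] [500.5  15.7  34. ]
brass 135 [319.3037037 231.5037037] [494.1  40.   34. ]
side [302 125  61  12 446] [333.74439462 130.97309417]
((331.96563720703125, 130.6798858642578), (10.450969696044922, 60.08364486694336), 88.91908264160156)
side bar ctr at z=118.. [ 539.81177333 -285.84932198  120.        ]
brass 64 [332.375    270.078125] [498.  13.  34.]
brass 127 [306.94488189 300.73228346] [530.5  89.1  34. ]
[495.13657722  26.87220636  34.        ] [542.31643309  69.89759312  72.        ] [447.19258032 -31.14528149  72.        ]
```

View pics/c.png

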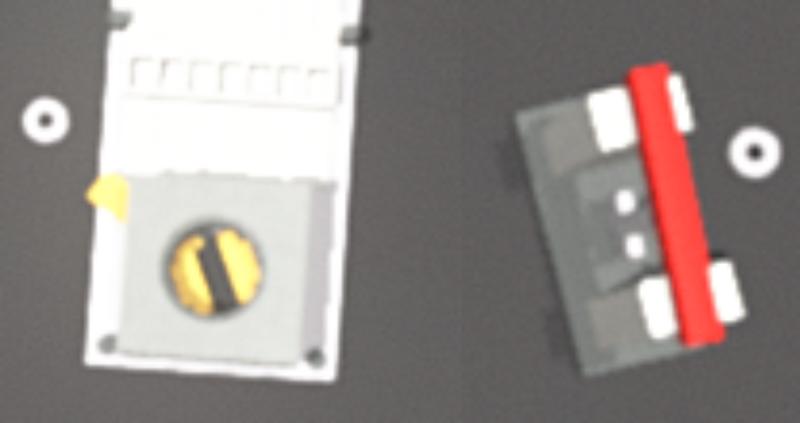

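The crop confirms it: the red bar lies across both light posts, with its shaft and blade tip in the gap. The lock slot is at about (326,230), unlocked, with the tongue to the left. I'll refine the numbers and compute the first move.

```bash
cat >> h.py <<'E'
def redbar(cam="top",z=126):
    a=grab_frame(cam).astype(int)
    m=((a[:,:,0]>90)&(a[:,:,0]-a[:,:,1]>70)&(a[:,:,0]-a[:,:,2]>70)&(abs(a[:,:,1]-a[:,:,2])<45)).astype(np.uint8)
    n,l,st,ce=cv2.connectedComponentsWithStats(m); i=1+np.argmax(st[1:,4]); ys,xs=np.where(l==i)
    w=np.array([px2w(cam,(x,y),z)[:2] for x,y in zip(xs,ys)]).astype(np.float32)
    c,s,an=cv2.minAreaRect(w); d=w-w.mean(0); v=np.linalg.svd(d,full_matrices=False)[2][0]
    return w.mean(0),c,s,np.degrees(np.arctan(v[1]/v[0]))
E
python3 - <<'E'
from h import *
print(redbar("top",126)); print(redbar("side",122))
a=grab_frame("top").astype(int)
yy,xx=np.mgrid[:480,:640]; m=((xx-326.2)**2+(yy-230.2)**2<9.5**2)&(a.max(2)<75)
ys,xs=np.where(m); w=np.array([px2w("top",(x,y),27)[:2] for x,y in zip(xs,ys)]); d=w-w.mean(0)
U,S,V=np.linalg.svd(d,full_matrices=False); print("slot",w.mean(0),S,np.degrees(np.arctan(V[0][1]/V[0][0])))
g=(abs(a-a.mean(2,keepdims=True)).max(2)<14)&(a.mean(2)>130)&(a.mean(2)<185); g[:195]=0;g[265:]=0;g[:,:285]=0;g[:,372:]=0
n,l,st,ce=cv2.connectedComponentsWithStats(g.astype(np.uint8)); i=1+np.argmax(st[1:,4]); ys,xs=np.where(l==i)
w=np.array([px2w("top",(x,y),72)[:2] for x,y in zip(xs,ys)]).astype(np.float32); print("block",cv2.minAreaRect(w))
s=env.state(); print(s["time_s"],s["ee_pos"],s["ee_rot"],s["force"],env.hold_point_z)
t=a.astype(np.uint8)[200:262,290:365]; save("d.png",t,None,8)
E
```

```text
(array([ 539.87146, -289.12115], dtype=float32), (540.3131713867188, -289.2525939941406), (121.02348327636719, 19.373300552368164), np.float32(10.69718))
(array([ 541.1682 , -285.21823], dtype=float32), (539.9344482421875, -283.62762451171875), (122.0857925415039, 38.99654006958008), np.float32(10.298086))<stdin>:5: RuntimeWarning: Mean of empty slice.
  ret = ret.dtype.type(ret / rcount)
Traceback (most recent call last):
numpy.linalg.LinAlgError: 1-dimensional array given. Array must be at least two-dimensional
```

```bash
python3 - <<'E'
from h import *
a=grab_frame("top").astype(int)
yy,xx=np.mgrid[:480,:640]; R=(xx-326)**2+(yy-230)**2
m=(R<9**2)&(a[:,:,0]-a[:,:,2]<50)&(a[:,:,0]<110); print(m.sum(),a[230,314:340].tolist()[::3])
ys,xs=np.where(m); w=np.array([px2w("top",(x,y),27)[:2] for x,y in zip(xs,ys)])
if len(w)>5:
    d=w-w.mean(0); U,S,V=np.linalg.svd(d,full_matrices=False); print("slot",w.mean(0),S,np.degrees(np.arctan(V[0][1]/V[0][0])))
g=(abs(a-a.mean(2,keepdims=True)).max(2)<14)&(a.mean(2)>130)&(a.mean(2)<190); g[:195]=0;g[265:]=0;g[:,:285]=0;g[:,372:]=0
n,l,st,ce=cv2.connectedComponentsWithStats(g.astype(np.uint8)); i=1+np.argmax(st[1:,4]); ys,xs=np.where(l==i)
w=np.array([px2w("top",(x,y),72)[:2] for x,y in zip(xs,ys)]).astype(np.float32); print("block",cv2.minAreaRect(w))
s=env.state(); print(s["time_s"],s["ee_pos"],s["ee_rot"],s["force"],env.hold_point_z)
save("d.png",a.astype(np.uint8)[200:262,290:365],None,8)
E
```

```text
42 [[187, 159, 114], [245, 216, 114], [255, 255, 165], [106, 99, 93], [113, 110, 107], [244, 210, 123], [255, 255, 163], [255, 250, 142], [202, 196, 188]]
slot [495.60907574  27.68838997] [64.94410907 19.15463825] 17.095545678867833
block ((495.5340576171875, 29.211048126220703), (48.08961868286133, 50.195255279541016), 68.33483123779297)
0.8 [ 158.25337368 -552.8031162   214.00414989] [ 1.79993491e+02 -3.22933231e-04  1.59757291e+01] [ 0.86921429  0.29226063 -1.00829414] -18.8
```

View pics/d.png

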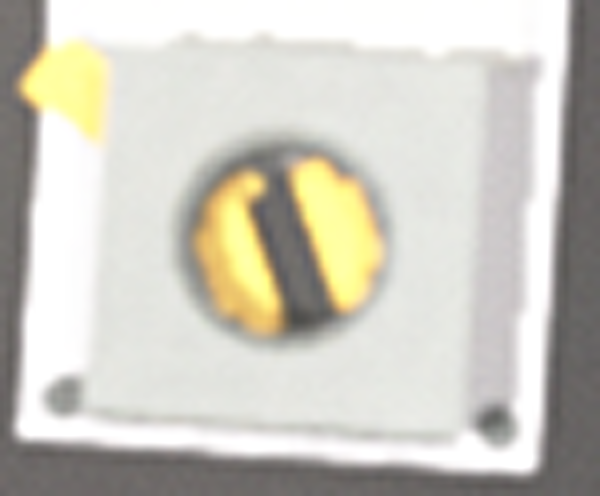

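The lock is at about (495,27), slot yaw about 17°. The key is at (540,-289), yaw 10.5°. Joint 6 would run out of range when turning the lock clockwise, so I'll grasp with the half turn (tool yaw 190.5°).

```bash
python3 -m jog '0 0 2 1 0.7 0 1; 0 0 4 2 1.4 0 1; 0 0 6 3 2.1 0 1; 0 0 8 4 2.8 0 1; 0 0 10 5 3.5 0 1' 30; python3 -m jog '0 0 2 1 0.7 0 1; 0 0 4 2 1.4 0 1; 0 0 6 3 2.1 0 1; 0 0 8 4 2.8 0 1; 0 0 10 5 3.5 0 1'; python3 -m jog '0 0 2 1 0.7 0 1; 0 0 4 2 1.4 0 1; 0 0 6 3 2.1 0 1; 0 0 8 4 2.8 0 1; 0 0 10 5 3.5 0 1'
```

```text
time_s: 1.42
ee_pos: [284.0, -464.7, 214.1]
ee_rot: [180.0, 0.0, 66.3]
force: [-0.0, -0.4, -0.4]
gripper_width: 91.4
time_s: 2.05
ee_pos: [409.1, -377.2, 214.1]
ee_rot: [180.0, 0.0, 116.3]
force: [-0.2, 0.5, 0.4]
gripper_width: 91.2
time_s: 2.68
ee_pos: [534.1, -289.7, 214.0]
ee_rot: [180.0, 0.0, 166.3]
force: [0.2, -0.6, -0.8]
gripper_width: 90.7
```

```bash
python3 -m jog '0 0 2 0.24 0.03 0 1; 0 0 4 0.24 0.03 0 1; 0 0 4.84 0.24 0.03 0 1; 0 0 4.84 0.24 0.03 -1 1; 0 0 4.84 0.24 0.03 -2 1'; python3 -m jog '0 0 0 0 0 -0.8 1; 0 0 0 0 0 -1.6 1; 0 0 0 0 0 -2.3 1; 0 0 0 0 0 -2.6 1; 0 0 0 0 0 -2.6 1'; python3 - <<'E'
from h import *
save("e.png",grab_frame("side"),(270,60,160,140),4)
print(env.state()["qpos"])
E
```

```text
time_s: 3.3
ee_pos: [539.4, -289.6, 163.7]
ee_rot: [-180.0, 0.0, -169.8]
force: [0.1, 0.8, -0.2]
gripper_width: 91.3
time_s: 3.92
ee_pos: [539.2, -289.5, 98.7]
ee_rot: [180.0, -0.0, -169.8]
force: [0.1, -0.6, 0.3]
gripper_width: 91.3
[-2.93132337e+01  2.67065127e+01  9.38870456e+01  5.22242927e-03
  5.93732499e+01 -1.29489147e+02]
```

View pics/e.png

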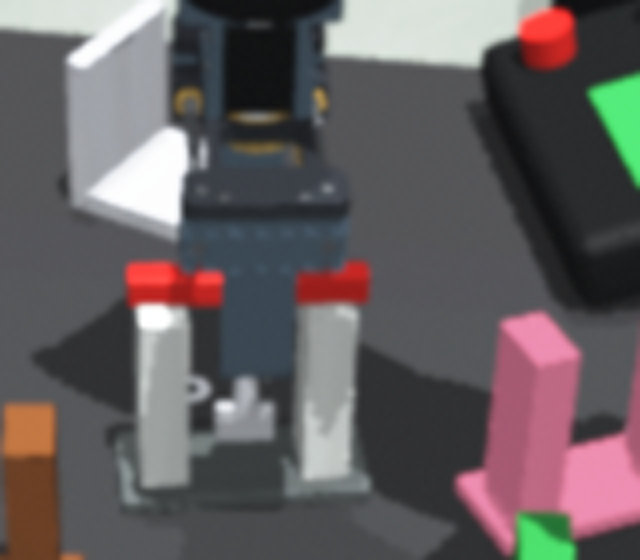

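The fingers are in the gap between the posts, straddling the bar with clearance on both sides. Closing now.

```bash
python3 -m jog '0 0 0 0.06 0.01 0 0.6; 0 0 0 0.06 0.01 0 0.3; 0 0 0 0.06 0.01 0 0; 0 0 0 0.06 0.01 0 0; 0 0 0 0.06 0.01 0 0' 45; python3 -m jog '0 0 0 0 0 0 0; 0 0 0 0 0 0 0; 0 0 0 0 0 0 0; 0 0 0 0 0 0 0'
```

```text
time_s: 4.6
ee_pos: [540.7, -289.3, 99.0]
ee_rot: [180.0, 0.0, -169.8]
force: [0.5, -0.0, 0.4]
gripper_width: 44.2
time_s: 5.1
ee_pos: [540.8, -289.4, 99.0]
ee_rot: [-180.0, 0.0, -169.8]
force: [-0.8, -0.7, 0.6]
gripper_width: 16.0
```

```bash
python3 -m jog '0 0 0 0 0 0.6 0; 0 0 0 0 0 1.4 0; 0 0 0 0 0 2.4 0; 0 0 0 0 0 3.4 0; 0 0 0 0 0 4 0'; python3 - <<'E'
from h import *
print(redbar("top",226)); s=env.state(); print(s["force"],s["ee_pos"])
save("f.png",grab_frame("side"),(250,20,200,170),4)
E
```

```text
time_s: 5.72
ee_pos: [541.1, -289.5, 201.1]
ee_rot: [-179.9, 0.1, -169.8]
force: [0.2, -0.0, -2.3]
gripper_width: 15.6
(array([ 593.1265, -279.7764], dtype=float32), (593.7415161132812, -280.1705017089844), (19.616348266601562, 14.940128326416016), np.float32(-74.887245))
[ 0.54319041 -0.56587853 -0.51302243] [ 541.83128803 -289.90550066  202.66192698]
```

View pics/f.png

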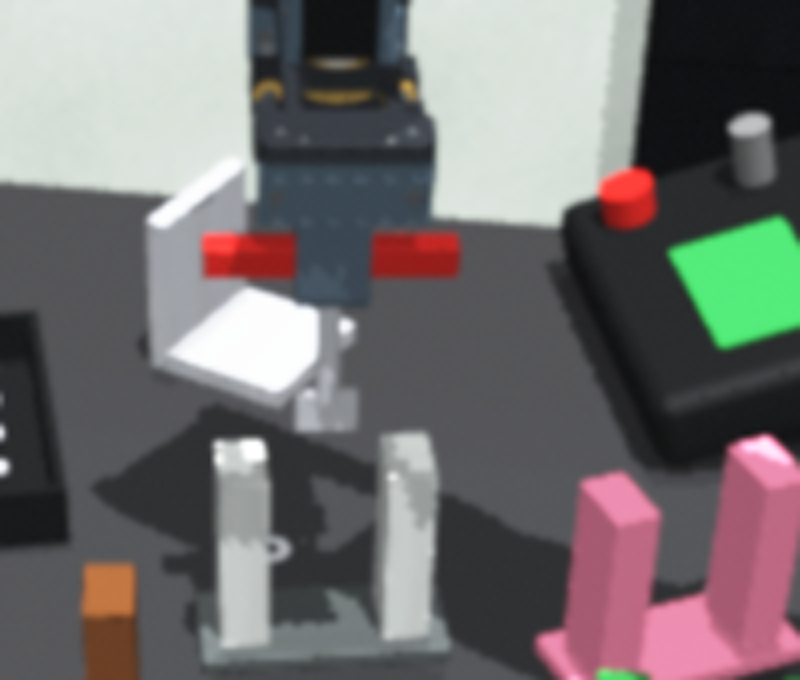

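The key hangs straight in the grip, centred. Moving over the lock.

```bash
python3 -m jog '0 0 0.3 -0.2 0.8 0 0; 0 0 0.6 -0.4 2 0 0; 0 0 0.9 -0.6 3.3 0 0; 0 0 1.2 -0.8 4.6 0 0; 0 0 1.4 -1 5.9 0 0'; python3 -m jog '0 0 0 -0.2 1.3 0 0; 0 0 0 -0.4 2.6 0 0; 0 0 0 -0.6 3.9 0 0; 0 0 0 -0.8 5.2 0 0; 0 0 0 -0.84 6.4 0 0';python3 -m jog '0 0 0 0 0.38 0 0; 0 0 0 0 0.38 0 0; 0 0 0 0 0.38 0 0'
```

```text
time_s: 6.45
ee_pos: [514.1, -139.4, 197.7]
ee_rot: [179.9, -0.1, -162.7]
force: [0.4, -0.2, -1.9]
gripper_width: 15.3
time_s: 7.08
ee_pos: [492.5, 20.1, 197.8]
ee_rot: [179.9, -0.2, -162.7]
force: [-0.5, -0.1, -1.7]
gripper_width: 15.8
time_s: 7.45
ee_pos: [494.5, 27.1, 198.7]
ee_rot: [-180.0, -0.0, -162.8]
force: [-0.1, -0.6, -1.9]
gripper_width: 15.5
```

```bash
python3 -m jog '0 0 0 0.03 0.01 -0.9 0; 0 0 0 0.03 0.01 -1.8 0; 0 0 0 0.03 0.01 -1.8 0; 0 0 0 0.03 0.01 -1.8 0'; python3 - <<'E'
from h import *
im=grab_frame("side").copy(); s=env.state(); print(s["ee_pos"])
for z in (34,72):
    o=np.array([[495.4+22.5*np.cos(t),27.4+22.5*np.sin(t),z] for t in np.linspace(0,6.28,40)])
    for u,v in w2px("side",o)if z==72 else []: im[int(round(v)),int(round(u))]=(255,0,255)
save("g.png",im,(270,190,120,110),6)
E
```

```text
time_s: 7.95
ee_pos: [496.1, 27.4, 154.7]
ee_rot: [-180.0, 0.1, -162.9]
force: [0.4, 0.7, -0.7]
gripper_width: 15.6
[496.28137552  27.5389741  154.95088732]
```

View pics/g.png

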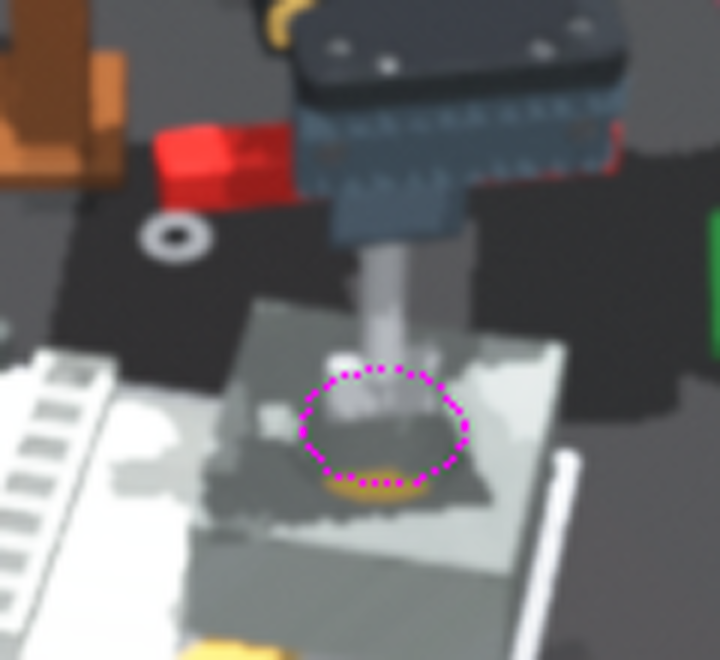

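```bash
python3 - <<'E'
from h import *
b=cv2.imread("pics/b.png")[:,:,::-1]; g=cv2.imread("pics/g.png")
x,y,w,h=270,190,120,110
B=cv2.resize(b[y+30:y+h,x+20:x+110],None,fx=8,fy=8,interpolation=cv2.INTER_CUBIC)
print(w2px("side",[[495.4,27.4,72],[496.3,27.5,80],[496.3+14.4,27.5+4.4,80],[496.3-14.4,27.5-4.4,80],[496.3,37.5,72],[506.3,27.5,72],[496.3,27.5,174]]).round(1))
save("i.png",B)
E
```

```text
[[333.3 260.6]
 [332.9 257.2]
 [324.  258.1]
 [341.8 256.3]
 [332.  264.8]
 [326.9 260. ]
 [334.3 214.5]]
```

View pics/i.png

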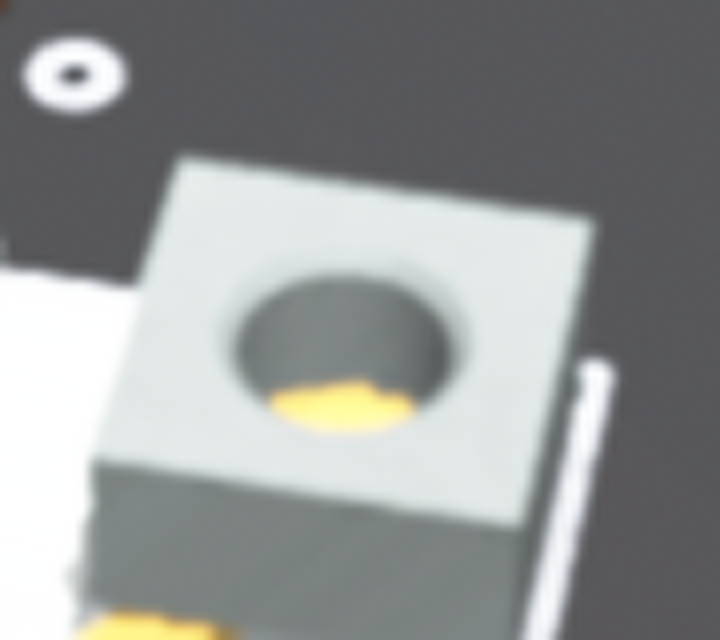

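The side view puts the well about 3 mm further in +y than the top view does. I'll split the difference (+2 mm) and go down while watching the force.

```bash
python3 -m jog '0 0 0 0.02 0.08 0 0; 0 0 0 0.02 0.08 -0.6 0; 0 0 0 0.02 0.08 -1.2 0; 0 0 0 0.02 0.08 -1.6 0; 0 0 0 0.02 0.08 -1.7 0'; python3 -m jog '0 0 0 0 0 -0.1 0; 0 0 0 0 0 -0.2 0; 0 0 0 0 0 -0.25 0'; python3 -m jog '0 0 0 0 0 -0.1 0; 0 0 0 0 0 -0.2 0; 0 0 0 0 0 -0.3 0; 0 0 0 0 0 -0.35 0; 0 0 0 0 0 -0.35 0'
```

```text
time_s: 8.62
ee_pos: [495.3, 29.9, 110.3]
ee_rot: [180.0, -0.1, -162.8]
force: [0.9, 0.4, -2.6]
gripper_width: 15.7
time_s: 9.0
ee_pos: [496.1, 29.9, 105.3]
ee_rot: [-180.0, 0.0, -162.8]
force: [-0.2, -0.6, -2.3]
gripper_width: 15.8
time_s: 9.62
ee_pos: [495.9, 29.9, 96.4]
ee_rot: [180.0, -0.0, -162.8]
force: [-0.7, 0.9, -1.9]
gripper_width: 15.5
```

The blade is seated at about 21 mm, below the 34 mm lug tops, with no contact force. Turning clockwise.

```bash
python3 -m jog '0 0 -1 0 0 0 0; 0 0 -2 0 0 0 0; 0 0 -3 0 0 0 0; 0 0 -4 0 0 0 0; 0 0 -5 0 0 0 0'; python3 -m jog '0 0 -1 0 0 0 0; 0 0 -2 0 0 0 0; 0 0 -3 0 0 0 0; 0 0 -4 0 0 0 0; 0 0 -5 0 0 0 0'; python3 - <<'E'
from h import *
s=env.state(); print(s["torque"],s["force"],s["qpos"][5])
E
```

```text
time_s: 10.25
ee_pos: [495.9, 29.2, 96.6]
ee_rot: [-179.9, 0.0, 172.1]
force: [-0.1, -2.0, -1.2]
gripper_width: 15.6
time_s: 10.88
ee_pos: [496.0, 29.4, 96.6]
ee_rot: [-179.9, 0.0, 147.1]
force: [0.5, -1.7, -2.1]
gripper_width: 15.7
[-0.40081446 -0.11449581  0.07957781] [ 0.48274122 -1.71308787 -2.08296713] -54.898434918338374
```

```bash
python3 -m jog '0 0 -1 0 0 0 0; 0 0 -2 0 0 0 0; 0 0 -3 0 0 0 0; 0 0 -4 0 0 0 0; 0 0 -4 0 0 0 0'; python3 - <<'E'
from h import *
s=env.state(); print(s["torque"],s["force"])
E
python3 -m jog '0 0 -0.5 0 0 0 0; 0 0 -1 0 0 0 0; 0 0 -1.5 0 0 0 0; 0 0 -1.5 0 0 0 0'; python3 - <<'E'
from h import *
s=env.state(); print(s["torque"],s["force"])
E
```

```text
time_s: 11.5
ee_pos: [496.1, 29.5, 96.6]
ee_rot: [-180.0, 0.0, 127.3]
force: [-0.2, -1.8, -1.8]
gripper_width: 15.6
[-0.4334378  -0.09458726  0.04023703] [-0.17699172 -1.771616   -1.80722743]
time_s: 12.0
ee_pos: [496.1, 29.7, 96.6]
ee_rot: [-180.0, 0.1, 119.9]
force: [-0.0, -0.5, -1.2]
gripper_width: 15.6
[-0.34128998 -0.12366678  0.9209274 ] [-0.01553978 -0.54157475 -1.18332712]
```

Torque rose to 0.92 N·m at yaw -60°, so the lock is at its stop. I'll back off 15° inside the free play and lift.

```bash
python3 -m jog '0 0 1.2 0 0 0 0; 0 0 2.4 0 0 0 0; 0 0 3.2 0 0 0 0; 0 0 3.2 0 0 0 0'; python3 -c "
from h import *
print(env.state()['torque'])"; python3 -m jog '0 0 0 0 0 0.6 0; 0 0 0 0 0 1.3 0; 0 0 0 0 0 2.2 0; 0 0 0 0 0 3.2 0; 0 0 0 0 0 4.12 0'; python3 -m jog '0 0 0 0.1 -1.2 0 0; 0 0 1.6 0.3 -2.4 0 0; 0 0 3.2 0.5 -3.6 0 0; 0 0 4.8 0.7 -4.8 0 0; 0 0 6.4 0.9 -6 0 0'
```

```text
time_s: 12.5
ee_pos: [496.0, 30.2, 96.5]
ee_rot: [180.0, -0.0, 135.6]
force: [0.3, 0.1, -1.7]
gripper_width: 15.5
[-0.00654842 -0.15308166  0.04060492]
time_s: 13.12
ee_pos: [496.2, 30.1, 201.5]
ee_rot: [179.9, 0.1, 135.6]
force: [-0.2, -0.2, -2.7]
gripper_width: 15.7
time_s: 13.75
ee_pos: [518.8, -121.0, 200.7]
ee_rot: [180.0, 0.1, 167.9]
force: [0.3, -0.4, -2.3]
gripper_width: 15.7
```

```bash
python3 -m jog '0 0 1.2 0.2 -1.4 0 0; 0 0 2.4 0.4 -2.8 0 0; 0 0 3.6 0.6 -4.2 0 0; 0 0 4.46 0.8 -5.6 0 0; 0 0 4.46 0.88 -6.5 0 0'; python3 -m jog '0 0 0 0 -0.24 0 0; 0 0 0 0 -0.24 0 0; 0 0 0 0 -0.24 0 0; 0 0 0 0 -0.24 0 0'; python3 - <<'E'
from h import *
t=grab_frame("top"); s=grab_frame("side")
A=cv2.resize(t[180:270,270:370],(600,540),interpolation=cv2.INTER_CUBIC); B=cv2.resize(s[20:190,250:450],(635,540),interpolation=cv2.INTER_CUBIC)
save("j.png",cv2.resize(np.hstack([A,B]),(800,350)))
E
```

```text
time_s: 14.38
ee_pos: [540.7, -284.0, 200.3]
ee_rot: [-180.0, 0.1, -170.2]
force: [0.5, -0.1, -1.8]
gripper_width: 15.9
time_s: 14.88
ee_pos: [540.5, -287.6, 199.7]
ee_rot: [180.0, 0.0, -170.0]
force: [0.1, -0.8, -2.0]
gripper_width: 16.0
```

View pics/j.png

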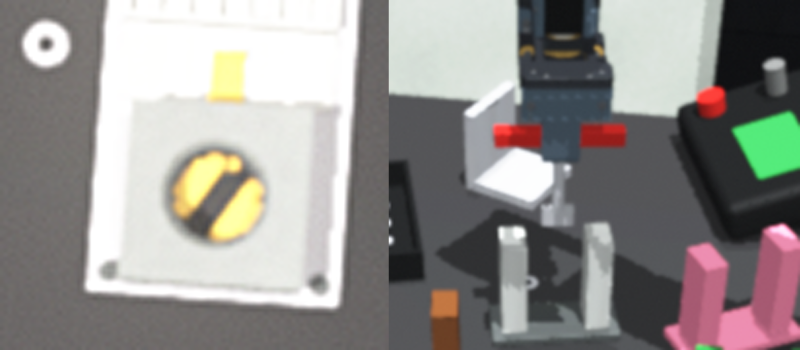

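The lock has turned, with its tongue pointing straight over the housing at (228,75) in the crop. The key is still straight and centred in the grip. Lowering it onto the rest.

```bash
python3 -m jog '0 0 0 0.01 -0.06 -0.8 0; 0 0 0 0.01 -0.06 -1.8 0; 0 0 0 0.01 -0.06 -2.8 0; 0 0 0 0.01 -0.06 -3.5 0; 0 0 0 0.01 -0.06 -3.8 0'; python3 -m jog '0 0 0 0 0 -0.1 0; 0 0 0 0 0 -0.18 0; 0 0 0 0 0 -0.21 0; 0 0 0 0 0 -0.21 0'
```

```text
time_s: 15.6
ee_pos: [540.3, -289.5, 103.5]
ee_rot: [179.9, -0.1, -170.0]
force: [-0.7, -0.1, -2.3]
gripper_width: 15.6
time_s: 16.1
ee_pos: [540.9, -290.2, 99.6]
ee_rot: [-180.0, 0.0, -170.0]
force: [-0.1, -0.2, -1.7]
gripper_width: 15.5
```

```bash
python3 -m jog '0 0 0 0 0 -0.04 0; 0 0 0 0 0 -0.04 0; 0 0 0 0 0 -0.04 0' 5; python3 -m jog '0 0 0 0 0 0 0.1; 0 0 0 0 0 0 0.2; 0 0 0 0 0 0 0.4; 0 0 0 0 0 0 0.7; 0 0 0 0 0 0 1'; python3 -m jog '0 0 0 0 0 0 1; 0 0 0 0 0 0 1; 0 0 0 0 0 0 1; 0 0 0 0 0 0 1; 0 0 0 0 0 0 1'
```

```text
time_s: 16.48
ee_pos: [541.0, -290.2, 99.0]
ee_rot: [-180.0, 0.0, -170.0]
force: [-1.3, 0.5, 4.0]
gripper_width: 16.2
time_s: 17.1
ee_pos: [540.7, -290.0, 98.0]
ee_rot: [180.0, -0.0, -170.0]
force: [0.9, -0.8, 0.2]
gripper_width: 45.6
time_s: 17.73
ee_pos: [540.7, -290.1, 98.2]
ee_rot: [180.0, -0.0, -170.0]
force: [-0.8, 0.3, -0.1]
gripper_width: 90.8
```

Released. Retreating straight up, then aside so the cameras see it.

```bash
python3 -m jog '0 0 0 0 0 0.6 1; 0 0 0 0 0 1.6 1; 0 0 0 0 0 3 1; 0 0 0 0 0 4.5 1; 0 0 0 0 0 6 1'; python3 -m jog '0 0 0 -1.5 -1 0 1; 0 0 0 -3 -2 0 1; 0 0 0 -4.5 -3 0 1; 0 0 0 -6 -4 0 1; 0 0 0 -7.5 -5 0 1';  python3 - <<'E'
from h import *
print(redbar("top",126)); print(redbar("side",122))
t=grab_frame("top"); s=grab_frame("side")
A=cv2.resize(t[140:270,440:560],(498,540),interpolation=cv2.INTER_CUBIC); B=cv2.resize(s[90:220,250:450],(830,540),interpolation=cv2.INTER_CUBIC)
save("k.png",cv2.resize(np.hstack([A,B]),(800,325)))
E
```

```text
time_s: 18.35
ee_pos: [540.8, -290.1, 250.8]
ee_rot: [-179.9, 0.1, -170.0]
force: [-0.5, 0.4, -0.7]
gripper_width: 91.5
time_s: 18.98
ee_pos: [363.7, -405.3, 249.1]
ee_rot: [-179.2, -1.0, -171.7]
force: [0.6, 0.2, 0.6]
gripper_width: 91.3
(array([ 540.05225, -289.48886], dtype=float32), (540.53515625, -289.617431640625), (121.38494110107422, 19.397689819335938), np.float32(10.035114))
(array([ 541.3276 , -285.44315], dtype=float32), (540.217041015625, -285.31170654296875), (122.10578155517578, 35.58136749267578), np.float32(10.009046))
```

View pics/k.png

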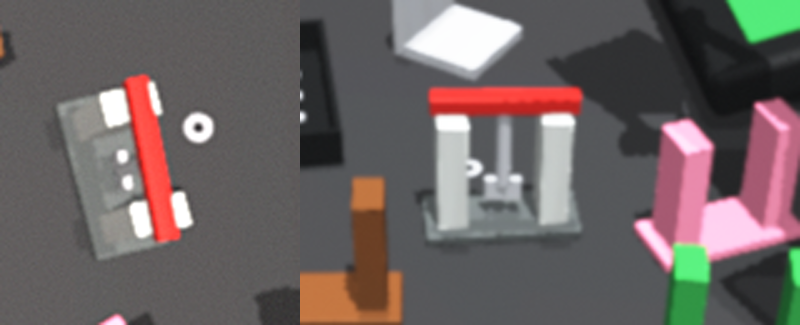

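The key hangs on both posts within 1 mm and 1° of its original pose, and the arm is clear. Handing in.

```bash
python3 -c "
from workcell import env
print(env.job_done()); print(env.state()['time_s'])"
```

```text
the job is handed in; nothing more can be done
None
the job is handed in; nothing more can be done
```

The lock is turned up against its stop and the red key is back on its own rest. I handed the job in at about 19 s of robot time; it reported no verdict.

- **Lock:** with the blade seated in the slot, I turned it clockwise until the torque jumped to about 0.9 N·m. I then backed off 15° inside the free play before lifting out. A picture afterwards showed the tongue over the housing and the slot rotated.
- **Key:** it hangs by its crossbar over both posts, within about 1 mm and 1° of where it started.
- **Robot:** the gripper is open and well clear of everything. All force readings at the ends of moves were small (about 4 N at most).
- **Disagreement:** the two cameras differed by 3–4 mm on the well's y position. I aimed about 2 mm towards the side camera's figure, and the blade went in without contact.

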